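Brake the drying carousel, take the burnishers down, release the brake

TASK

The lacquer on the burnishers hanging on the drying carousel is dry. Pull the carousel's brake lever to its third notch so that the tree cannot swing, then lift every burnisher off its peg and stand it upright in the wooden rack, down in a pocket of its own. When all of them are in, press the release button so that the brake lever drops fully home and the tree turns freely again; do not knock the glue pot, the sanding block or the tin about.

Things in the scene. Friction and masses are not known exactly. Their poses are not given: they have to be found in the camera images.
- brake_lever (a joint): angle (rad) of the brake lever. 0: home, leaning 55 degrees from upright along the stand's +x; grows to 1.02 as it is pulled up and over to -x. A spring pulls it home (4 to 9 N at the grip). A pawl holds it at four notches: 0.22, 0.45, 0.68 (third), 0.91; let go between two, it falls back to the last one passed. Only the release button lets it go home
- lever_grip (a point): point on the axis of the lever's black round handle, 150 mm from lever_pivot; the handle is 27 mm thick and runs 40 mm inwards and 38 mm outwards from this point, in line with the pivot
- lever_pivot (a point): the lever's pivot, 92 mm above the table; its hinge axis runs along the stand's y. Four brass pips on an arc beside the lever mark the notches. At the start the lever is home or at the first notch
- release_button (a joint): travel (m) of the release button that draws the pawl: 0 up, 0.009 fully down; sprung, 3 to 6 N. From 0.006 on the pawl is clear and the spring throws the lever home; hold the button down until it is there
- button_top (a point): centre of the top of the round black button, 33 mm across, 105 mm above the table, 75 mm from the pivot on the robot's side; press it straight down
- stand: the carousel's fixed grey stand: a round foot under the tree, and the lever and button 270 mm beside it along the stand's -y. Origin: on the table under the tree's axis; z up. A cross shaft runs 92 mm high from the lever to the brake under the tree, 70 mm from the tree's axis on the -x side. Its place varies, its yaw by up to 0.2
- tree (a joint): turn (rad) of the tree about its vertical axis, 0 at the start; free when the brake is off, held from the third notch on
- tree_axis (a point): on the tree's axis at the height of the pegs, 262 mm up (hub top 277). Six level pegs, 7 mm thick, point out every 60 degrees from the stand's +x on; each ends 143 mm from the axis in a tip turned up 7 mm. Eyes hang 120 mm from the axis; an eye lifted 8 to 16 mm clears the tip and is drawn straight out. Brake disc below: 172 mm across, 120 to 127 mm high
- burnisher_1: turned wooden edge burnisher, 38 mm thick, 100 mm long, top 45 mm plain; a wire screw eye on top (centre 19 mm above the wood, 33 mm across, 24 mm inside, 4 mm wire). Hangs at the start by its eye on a peg, or is absent. Origin: centre of the flat underside; z runs up to the eye; x, the eye's axis, points out along the peg. About 0.1 kg
- burnisher_2: turned wooden edge burnisher, 38 mm thick, 100 mm long, top 45 mm plain; a wire screw eye on top (centre 19 mm above the wood, 33 mm across, 24 mm inside, 4 mm wire). Hangs at the start by its eye on a peg, or is absent. Origin: centre of the flat underside; z runs up to the eye; x, the eye's axis, points out along the peg. About 0.1 kg
- burnisher_3: turned wooden edge burnisher, 38 mm thick, 100 mm long, top 45 mm plain; a wire screw eye on top (centre 19 mm above the wood, 33 mm across, 24 mm inside, 4 mm wire). Hangs at the start by its eye on a peg, or is absent. Origin: centre of the flat underside; z runs up to the eye; x, the eye's axis, points out along the peg. About 0.1 kg
- burnisher_4: turned wooden edge burnisher, 38 mm thick, 100 mm long, top 45 mm plain; a wire screw eye on top (centre 19 mm above the wood, 33 mm across, 24 mm inside, 4 mm wire). Hangs at the start by its eye on a peg, or is absent. Origin: centre of the flat underside; z runs up to the eye; x, the eye's axis, points out along the peg. About 0.1 kg
- burnisher_5: turned wooden edge burnisher, 38 mm thick, 100 mm long, top 45 mm plain; a wire screw eye on top (centre 19 mm above the wood, 33 mm across, 24 mm inside, 4 mm wire). Hangs at the start by its eye on a peg, or is absent. Origin: centre of the flat underside; z runs up to the eye; x, the eye's axis, points out along the peg. About 0.1 kg
- burnisher_6: turned wooden edge burnisher, 38 mm thick, 100 mm long, top 45 mm plain; a wire screw eye on top (centre 19 mm above the wood, 33 mm across, 24 mm inside, 4 mm wire). Hangs at the start by its eye on a peg, or is absent. Origin: centre of the flat underside; z runs up to the eye; x, the eye's axis, points out along the peg. About 0.1 kg
- rack: loose wooden rack, 234 mm (its x) by 158 mm (its y), 56 mm high, with six square pockets, 54 mm wide and 50 mm deep, open at the top: centres at x = -76, 0, 76 mm and y = -38, 38 mm. Origin: centre of its underside. 2 kg. A burnisher stands in a pocket with 8 mm to spare on each side
- glue_pot: white glue pot, 83 mm across and 82 mm high, origin at the centre of its underside; stays where it is
- sanding_block: brown sanding block, 45 x 90 x 30 mm, origin at the centre of its underside; stays where it is
- snap_tin: open tin, 60 mm across and 20 mm high, origin at the centre of its underside; stays where it is
There are look-alikes about, which are no part of the job. Leave any pink or white look-alike of the burnisher_6 alone.

How it is judged (in metres and radians):
On the way, in this order (a step that is already met when the one before it is completed fails the run):
1. the brake lever stands at its third notch (value of joint brake_lever between 0.62 and 0.8 rad), for 0.5 s.
2. with the brake still on, every burnisher stands in the rack (all of step 1 and x of burnisher_1 in the frame of rack between -0.105 and 0.105 m and y of burnisher_1 in the frame of rack between -0.068 and 0.068 m and z of each of burnisher_1, burnisher_2, burnisher_3, burnisher_4, burnisher_5, burnisher_6 in the frame of rack below 0.018 m and angle between each of burnisher_1, burnisher_2, burnisher_3, burnisher_4, burnisher_5, burnisher_6's own z axis and vertical below 0.4 rad and x of burnisher_2 in the frame of rack between -0.105 and 0.105 m and y of burnisher_2 in the frame of rack between -0.068 and 0.068 m and x of burnisher_3 in the frame of rack between -0.105 and 0.105 m and y of burnisher_3 in the frame of rack between -0.068 and 0.068 m and x of burnisher_4 in the frame of rack between -0.105 and 0.105 m and y of burnisher_4 in the frame of rack between -0.068 and 0.068 m and x of burnisher_5 in the frame of rack between -0.105 and 0.105 m and y of burnisher_5 in the frame of rack between -0.068 and 0.068 m and x of burnisher_6 in the frame of rack between -0.105 and 0.105 m and y of burnisher_6 in the frame of rack between -0.068 and 0.068 m), for 0.3 s.
3. the brake is released and its lever fully home (value of joint brake_lever below 0.06 rad), for 0.3 s.
At the end, for the whole second after the job is handed in: every burnisher that is there stands in the rack at rest, down in a pocket (the centre of its underside at most 18 mm above the rack's underside, inside its outline) and upright within 0.4 rad; the brake lever is home (under 0.06 rad) and the release button up again (under 2 mm) (x of burnisher_1 in the frame of rack between -0.105 and 0.105 m and y of burnisher_1 in the frame of rack between -0.068 and 0.068 m and z of each of burnisher_1, burnisher_2, burnisher_3, burnisher_4, burnisher_5, burnisher_6 in the frame of rack below 0.018 m and angle between each of burnisher_1, burnisher_2, burnisher_3, burnisher_4, burnisher_5, burnisher_6's own z axis and vertical below 0.4 rad and x of burnisher_2 in the frame of rack between -0.105 and 0.105 m and y of burnisher_2 in the frame of rack between -0.068 and 0.068 m and x of burnisher_3 in the frame of rack between -0.105 and 0.105 m and y of burnisher_3 in the frame of rack between -0.068 and 0.068 m and x of burnisher_4 in the frame of rack between -0.105 and 0.105 m and y of burnisher_4 in the frame of rack between -0.068 and 0.068 m and x of burnisher_5 in the frame of rack between -0.105 and 0.105 m and y of burnisher_5 in the frame of rack between -0.068 and 0.068 m and x of burnisher_6 in the frame of rack between -0.105 and 0.105 m and y of burnisher_6 in the frame of rack between -0.068 and 0.068 m and value of joint brake_lever below 0.06 rad and value of joint release_button below 0.002 m and linear speed of each of burnisher_1, burnisher_2, burnisher_3, burnisher_4, burnisher_5, burnisher_6 below 0.03 m/s); the robot touches nothing.
It fails at once if a burnisher is off its peg and in the air while the brake is not on (value of joint brake_lever below 0.6 rad and ((horizontal distance between burnisher_1 and tree_axis above 0.19 m and height (world z) of burnisher_1 above 0.08 m) or (horizontal distance between burnisher_2 and tree_axis above 0.19 m and height (world z) of burnisher_2 above 0.08 m) or (horizontal distance between burnisher_3 and tree_axis above 0.19 m and height (world z) of burnisher_3 above 0.08 m) or (horizontal distance between burnisher_4 and tree_axis above 0.19 m and height (world z) of burnisher_4 above 0.08 m) or (horizontal distance between burnisher_5 and tree_axis above 0.19 m and height (world z) of burnisher_5 above 0.08 m) or (horizontal distance between burnisher_6 and tree_axis above 0.19 m and height (world z) of burnisher_6 above 0.08 m))).
It fails at once if the glue pot was knocked about (moved over 30 mm) (distance of glue_pot from where it was at the start of the episode above 0.03 m).
It fails at once if the sanding block was knocked about (moved over 30 mm) (distance of sanding_block from where it was at the start of the episode above 0.03 m).
It fails at once if the tin was knocked about (moved over 30 mm) (distance of snap_tin from where it was at the start of the episode above 0.03 m).
Of burnisher_1, burnisher_2, burnisher_3, burnisher_4, burnisher_5, burnisher_6 only 3 to 5 are there at a start; the rules pass over those that are not, and their reading is None.
At some moment in a run one of rack may be knocked a few centimetres aside while the robot is not near it.
It also fails if it takes over 210 s, if anything falls off the work surface, if the arm or the gripper's body presses on something with over 40 N, if the wrist force passes 120 N, or if a joint passes its speed limit or range.

ROBOT

A 6-joint arm with a two-finger parallel gripper is mounted at the origin on a cart in front of the work surface, level with it; the furniture and walls round the work are solid. World frame = base frame: x ahead of the robot, y to its left, z up, the work surface at z = 0. Lengths are in m, angles in degrees, forces in N, time in s.
With the tool pointing down it reaches from about 0.35 to 0.85 m from the base axis. Payload 8.1 kg.
Tool frame: the origin (TCP) lies at the very end of the fingers, on their centre line; the grasp point (between the pads) lies 19 mm behind it; z points along the fingers, y is the line along which they close (so a half turn about z gives the same grasp; the last joint's range is limited). The gripper opens to 93 mm and grips with 3 to 60 N. Pads are 15 mm wide; open, the fingers measure 128 mm over their backs; the gripper's body (75 mm by 188 mm) begins 65 mm behind the grasp point.
Start: joints at [69.248, 7.471, 85.268, -0, 87.261, -4.893], TCP at [0.164, 0.577, 0.219] pointing down, gripper open.
Joint ranges: [-169.43, 169.43], [-51.17, 129.36], [1.28, 143.12], [-76.62, 256.62], [0, 156.53], [-152.29, 152.29]. Speed limits (degrees/s): [136.94, 136.94, 159.86, 180, 180, 180].

INTERFACE

Orientations are given as [roll, pitch, yaw] about the fixed x, y, z axes, in that order (R = Rz(yaw) Ry(pitch) Rx(roll)).
In Python, from cell import status, eyes, r gives the robot as it stands.
- The arm moves only by the tool jog_arm, never from a script. Its arguments are lists of equal length, an entry for each row: "grip": the finger opening in mm, from 0 to 93; "dp": the shift along the tool's x, y, z in mm, a list of three; "yaw": the turn about the tool's z in degrees. In form: {"grip": [grip, ...], "dp": [[x, y, z], ...], "yaw": [yaw, ...]}. A call has 1 to 10 rows; each row shifts and turns the commanded pose from where the row before left it, along the tool's axes as they then stand; what a row does not reach is not made up. A row lasts 1/12 s, in which the tool goes at most 41.7 mm and 7.16 degrees, less where a joint would pass 70% of its speed; a pose out of reach is approached as far as the arm can. A call is refused whole if a number of a shift passes 41.7 or a number of a turn 7.16, either way. A call with a gripper value outside its range is refused whole. The fingers move at their own pace and stop on an object; the grip force is fixed at half the most. Time passes only in rows, so rows that do not move let the fingers close. It gives the time, the measured TCP pose, the force, the opening and the grip force at its end, in the units of the state.
- status.state(): the state, without advancing time (a new reading comes with each control period).
- eyes.snapshot(name): name is "scene" or "top" or "wrist"; returns the picture (420x560x3 uint8, red, green, blue); there is no depth.
- eyes.camera_info(name): a dict with "mtx" (3x3 intrinsics, pixels), "T" (4x4, takes a point from camera to world coordinates). Camera axes: x right, y up, looking along -z (the intrinsics and any distortion apply to the point x, -y, -z); pixel columns grow to the right and rows downward; lengths in m; the calibration is good to about 2 mm. A picture is of the moment at which its call begins: read the wrist's pose just before it. camera_info takes no time and is no camera call; for the wrist camera it gives the pose at the moment of the call.
- r.job_done(): hands the job in; it is judged then, once.
The state is a dict: "t": time; "joint_pos": joint angles; "qvel": joint speeds; "effort": joint torques, N m; "tcp_pos": TCP position; "ee_rot": TCP orientation; "ft_force": force on the tool from outside, world axes, zero at the start; "ft_torque": the same for the moment, N m; "width": finger opening in m; "grasp_force": force on a finger pad.
Only numpy, scipy, OpenCV 4.12 (cv2) and the standard library are available. Lean on these libraries where they do the work, as an engineer would, in place of code of your own. Each camera call takes 0.05 s, during which the arm holds its last target. There are 200 camera calls.

## Working session

There is one attempt and no reset: what is moved stays moved. The work goes in short steps, Python scripts to look and compute and a tool call to move; the robot and the scene stay as the last step left them, time stands still between calls to the robot, and variables do not carry over. Pictures are saved under pics/ and viewed, at most 14 in all, crops included, and the job is handed in when it is done.

Besides the shell and the picture viewer there is one more tool, called as name([rows], argument=value, ...), one row to a line, values as JSON. jog_arm: Moves the arm, as the interface text tells. Its arguments: {"type":"object","properties":{"grip":{"type":"array","items":{"type":"number"}},"dp":{"type":"array","items":{"type":"array","items":{"type":"number"}}},"yaw":{"type":"array","items":{"type":"number"}}},"required":["grip","dp","yaw"]}

```bash
ls; mkdir -p pics
cat > h.py <<'E'
import numpy as np, cv2, sys
from cell import status, eyes, r
def snap(cam,name):
    im=eyes.snapshot(cam); cv2.imwrite(f'pics/{name}.png',cv2.cvtColor(im,cv2.COLOR_RGB2BGR)); return im
def proj(cam,P):
    c=eyes.camera_info(cam) if isinstance(cam,str) else cam
    P=np.atleast_2d(P); T=np.linalg.inv(c['T']); p=P@T[:3,:3].T+T[:3,3]
    p=p*[1,-1,-1]; q=p@np.array(c['mtx']).T
    return q[:,:2]/q[:,2:]
def unproj(cam,uv,z):
    c=eyes.camera_info(cam) if isinstance(cam,str) else cam
    uv=np.atleast_2d(uv); d=np.c_[uv,np.ones(len(uv))]@np.linalg.inv(c['mtx']).T
    d=d*[1,-1,-1]; T=np.array(c['T']); d=d@T[:3,:3].T; o=T[:3,3]
    return o+d*((z-o[2])/d[:,2])[:,None]
E
python3 - <<'E'
from h import *
a=snap('scene','s0');b=snap('top','t0')
for n in('scene','top','wrist'):
    c=eyes.camera_info(n);print(n,c.keys(),np.round(c['mtx'],1).tolist(),np.round(c['T'],3).tolist())
print(status.state())
cv2.imwrite('pics/t0b.png',cv2.resize(cv2.imread('pics/t0.png'),(800,600),interpolation=cv2.INTER_CUBIC))
cv2.imwrite('pics/s0b.png',cv2.resize(cv2.imread('pics/s0.png'),(800,600),interpolation=cv2.INTER_CUBIC))
E
```

```text
pics
scene dict_keys(['mtx', 'T']) [[391.0, 0.0, 281.0], [0.0, 391.0, 213.6], [0.0, 0.0, 1.0]] [[0.506, 0.648, -0.569, -0.073], [-0.862, 0.395, -0.317, -0.432], [0.019, 0.651, 0.759, 1.039], [0.0, 0.0, 0.0, 1.0]]
top dict_keys(['mtx', 'T']) [[510.4, 0.0, 279.6], [0.0, 510.4, 207.5], [0.0, 0.0, 1.0]] [[0.025, 0.996, -0.086, 0.433], [-1.0, 0.025, -0.004, -0.106], [-0.001, 0.086, 0.996, 1.956], [0.0, 0.0, 0.0, 1.0]]
wrist dict_keys(['mtx', 'T']) [[359.5, 0.0, 279.3], [0.0, 359.5, 207.5], [0.0, 0.0, 1.0]] [[0.272, -0.926, -0.261, 0.089], [0.962, 0.261, 0.074, 0.598], [-0.001, -0.271, 0.962, 0.383], [0.0, 0.0, 0.0, 1.0]]
{'t': 0.1, 'joint_pos': array([ 6.92470822e+01,  7.51096883e+00,  8.53219064e+01,  3.49435182e-04,
        8.72610139e+01, -4.89427670e+00]), 'qvel': array([-0.04310675, -0.16469589, -0.07167149,  0.01540202, -0.03365485,
        0.02419897]), 'effort': array([ 1.61170956e-03, -5.61342108e+01, -4.93096840e+01,  7.70211755e-02,
        2.92196427e-02, -4.10410462e-05]), 'tcp_pos': array([0.16376917, 0.57669593, 0.21770124]), 'ee_rot': array([-1.79906483e+02, -8.35810157e-03,  1.64141335e+02]), 'ft_force': array([0.44264834, 0.14685115, 0.5040462 ]), 'ft_torque': array([-0.01242045, -0.00511746,  0.00701087]), 'grasp_force': 0.0, 'width': 0.09329589616581567}
```

View pics/t0b.png

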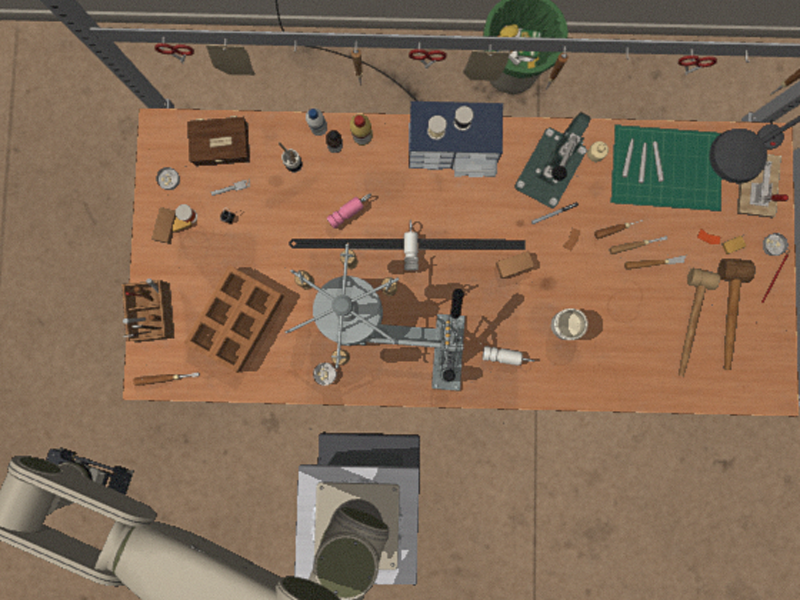

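View pics/s0b.png

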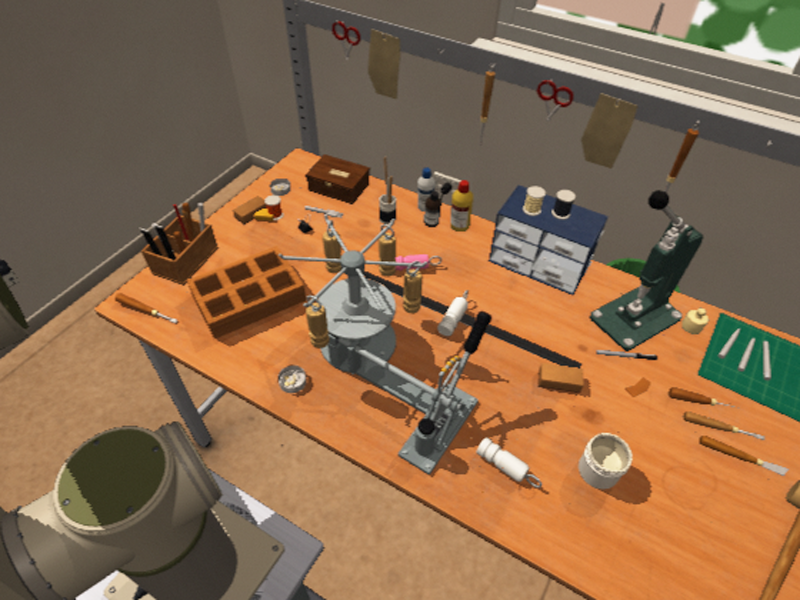

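Top view: candidates for the burnishers are the four wooden ones hanging (800-px picture: about (347,255), (302,278), (390,285), (340,357)). The look-alikes are white (412,245), pink (350,210) and white (505,356). The lever's black handle is at (457,303), the button at (449,375), the rack at (238,320), the tin at (325,373), the block at (516,264) and the pot at (570,323). I'll take a close crop to check the choice.

Run:
```python
import cv2
a=cv2.imread('pics/t0.png')[165:280,125:345]; cv2.imwrite('pics/tc.png',cv2.resize(a,None,fx=3.6,fy=3.6,interpolation=cv2.INTER_CUBIC))
a=cv2.imread('pics/s0.png')[150:340,195:395]; cv2.imwrite('pics/sc.png',cv2.resize(a,None,fx=3.1,fy=3.1,interpolation=cv2.INTER_CUBIC))
```

```text
(no output)
```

View pics/tc.png

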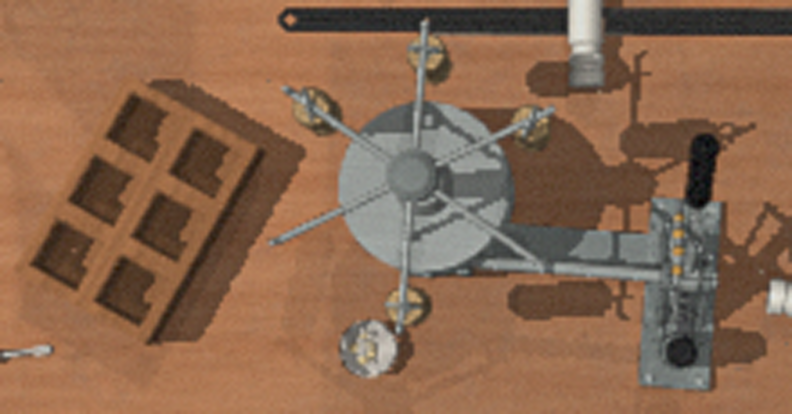

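View pics/sc.png

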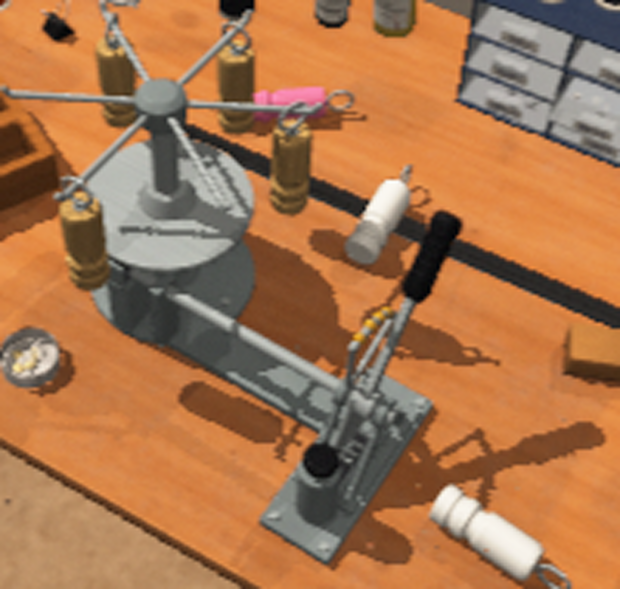

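The crop confirms four brass-brown burnishers, on the pegs with tips at crop (425,20), (288,90), (552,112) and (400,330); two pegs are empty. The other white and pink ones lie on the table. Next I work out positions.

```bash
cat > m.py <<'E'
from h import *
from scipy.optimize import least_squares
C=eyes.camera_info('top')
f=lambda L:np.array(L)/3.6+[125,165]
hub=unproj(C,f([(412,172)]),.277)[0]; but=unproj(C,f([(682,352)]),.105)[0]
tips=unproj(C,f([(425,20),(288,90),(275,242),(400,330),(543,268),(552,112)]),.266)
d=tips-hub
print('hub',hub,'but',but,'\ntip r',np.hypot(d[:,0],d[:,1]),'ang',np.degrees(np.arctan2(d[:,1],d[:,0])), 'centroid',tips.mean(0))
rk=unproj(C,f([(138,125),(205,162),(101,188),(165,225),(64,253),(127,290)]),.056)
loc=np.array([(76,38),(76,-38),(0,38),(0,-38),(-76,38),(-76,-38)])/1000
def res(p):
    c,s=np.cos(p[2]),np.sin(p[2]); return (loc@np.array([[c,s],[-s,c]])+p[:2]-rk[:,:2]).ravel()
q=least_squares(res,[*rk.mean(0)[:2],0.5]);print('rack',q.x,np.degrees(q.x[2]),np.round(q.fun*1000,1))
cor=unproj(C,f([(130,82),(265,148),(150,342),(22,262)]),.056);print(cor.mean(0))
print('tin',unproj(C,f([(370,347)]),.02),'pot',unproj(C,np.array([(570,323)])*.7,.082),'block',unproj(C,np.array([(516,264)])*.7,.03))
print('white',unproj(C,f([(585,40)]),.02),unproj(C,f([(785,298)]),.02))
print('lever end @.2',unproj(C,f([(704,138),(700,205)]),.2))
E
python3 m.py
```

```text
hub [0.55720569 0.03239297 0.277     ] but [ 0.39588559 -0.22966916  0.105     ] 
tip r [0.14286821 0.13948773 0.14162306 0.1447054  0.14861823 0.14017778] ang [  -2.67952313   57.90973938  118.16943351  177.11273254 -124.68803983
  -64.80233951] centroid [0.55396171 0.03149162 0.266     ]
rack [ 0.53002306  0.33799329 -0.49420749] -28.316003251377786 [-0.5 -1.6  0.3  2.7 -0.9 -1.  -0.2  0.1  0.4 -0.1  0.9 -0.1]
[0.5291996  0.32914507 0.056     ]
tin [[0.39122227 0.09172577 0.02      ]] pot [[ 0.53715275 -0.53913745  0.082     ]] block [[ 0.69362519 -0.40676418  0.03      ]]
white [[ 0.7215106  -0.12594166  0.02      ]] [[ 0.4532924  -0.34243697  0.02      ]]
lever end @.2 [[ 0.60259264 -0.2405243   0.2       ]
 [ 0.53809823 -0.23786113  0.2       ]]
```

jog_arm([
  [0,0,-35],
  [0,0,-35],
  [0,0,-30],
  [0,0,-30],
], grip=[93,93,93,93], yaw=[-6.35,-6.35,0,0])

```text
t: 0.43
tcp_pos: [0.1638, 0.5769, 0.3498]
ee_rot: [-180.0, -0.0, 176.9]
ft_force: [0.8, 0.1, 0.4]
width: 0.0929
grasp_force: 0.0
```

jog_arm([
  [-19,-33,0],
  [-19,-33,0],
  [-19,-33,0],
  [-19,-33,0],
  [-19,-33,0],
  [-19,-33,0],
  [-19,-33,0],
  [-19,-33,0],
  [-19,-33,0],
  [-19,-33,0],
], grip=[93,93,93,93,93,93,93,93,93,93], yaw=[0,0,0,0,0,0,0,0,0,0])

```text
t: 1.27
tcp_pos: [0.3356, 0.2355, 0.3484]
ee_rot: [-180.0, -0.0, 176.9]
ft_force: [-0.3, 0.1, -0.1]
width: 0.0929
grasp_force: 0.0
```

jog_arm([
  [-19,-33,0],
  [-19,-33,0],
  [-19,-33,0],
  [-19,-33,0],
  [-19,-33,0],
  [-19,-33,0],
  [-19,-33,0],
  [-19,-33,0],
  [-19,-33,0],
  [-19,-33,0],
], grip=[93,93,93,93,93,93,93,93,93,93], yaw=[0,0,0,0,0,0,0,0,0,0])

```text
t: 2.1
tcp_pos: [0.5073, -0.1047, 0.3482]
ee_rot: [180.0, -0.0, 176.8]
ft_force: [-0.2, 1.3, -0.0]
width: 0.0926
grasp_force: 0.0
```

jog_arm([
  [-18,-31,0],
  [-18,-31,0],
  [-18,-31,0],
  [-18,-31,0],
  [0,0,0],
], grip=[93,93,93,93,93], yaw=[0,0,0,0,0])

```text
t: 2.52
tcp_pos: [0.5726, -0.2357, 0.3444]
ee_rot: [180.0, -0.3, 176.6]
ft_force: [0.4, -0.1, -0.8]
width: 0.0936
grasp_force: 0.0
```

```bash
cat >> h.py <<'E'
def to(x,y,z,yaw=None):
    s=status.state(); p=s['tcp_pos']; w=s['ee_rot'][2]; a=np.radians(w if yaw is None else yaw)
    d=(np.array([x,y,z])-p)*1000
    turn=0 if yaw is None else -((yaw-w+180)%360-180)
    print('tcp',p.round(4),'yaw',round(w,2),'turn',round(turn,2),'dp',np.round([np.cos(a)*d[0]+np.sin(a)*d[1],np.sin(a)*d[0]-np.cos(a)*d[1],-d[2]],1))
E
python3 - <<'E'
from h import *
import pickle
c=eyes.camera_info('wrist'); pickle.dump(c,open('w1.pkl','wb')); snap('wrist','w1')
y=np.radians(-3.15); P=np.array([.4715,-.2335,.092]); f=lambda r,a:P+r*np.array([np.sin(a)*np.cos(y),np.sin(a)*np.sin(y),np.cos(a)])
for n in(0,.22): print(n,proj(c,[f(.11,np.radians(55)-n),f(.15,np.radians(55)-n),f(.188,np.radians(55)-n)]).round(0).tolist())
print('btn',proj(c,[[.396,-.230,.105]]))
to(.5726,-.234,.184)
E
```

```text
0 [[275.0, 176.0], [275.0, 214.0], [275.0, 253.0]]
0.22 [[275.0, 163.0], [275.0, 198.0], [275.0, 237.0]]
btn [[274.38199696   5.2766639 ]]
tcp [ 0.572  -0.2332  0.3453] yaw 176.65 turn 0 dp [ -0.6  -0.7 161.3]
```

View pics/w1.png

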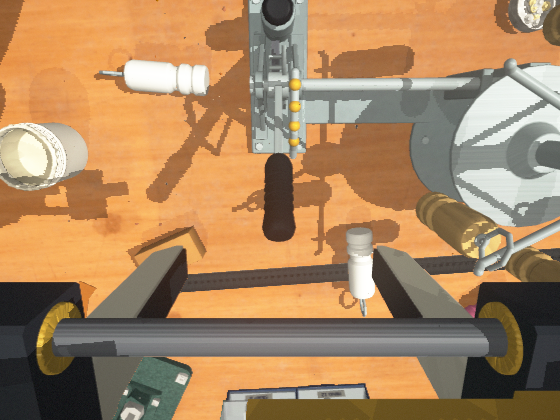

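Wrist view: the handle runs from (280,153) to (280,238). That matches the first-notch prediction, and the button is at (277,12). I'll go down and grip it.

jog_arm([
  [0,-2,30],
  [0,0,35],
  [0,0,35],
  [0,0,31],
  [0,0,20],
  [0,0,10],
  [0,0,0],
], grip=[93,93,93,93,93,93,93], yaw=[0,0,0,0,0,0,0])

```text
t: 3.15
tcp_pos: [0.5703, -0.231, 0.1848]
ee_rot: [179.9, -0.3, 176.9]
ft_force: [-0.4, 1.0, 0.2]
width: 0.0928
grasp_force: 0.0
```

jog_arm([
  [0,0,0],
  [0,0,0],
  [0,0,0],
  [0,0,0],
  [0,0,0],
  [0,0,0],
  [0,0,0],
  [0,0,0],
], grip=[27,20,20,20,20,20,20,20], yaw=[0,0,0,0,0,0,0,0])

```text
t: 3.82
tcp_pos: [0.572, -0.2326, 0.1877]
ee_rot: [-180.0, 0.0, 176.8]
ft_force: [-0.5, -0.2, 0.7]
width: 0.0443
grasp_force: 0.0
```

jog_arm([
  [0,0,0],
  [0,0,0],
  [0,0,0],
  [0,0,0],
  [0,0,0],
  [0,0,0],
], grip=[20,20,20,20,20,20], yaw=[0,0,0,0,0,0])

```text
t: 4.32
tcp_pos: [0.5715, -0.2363, 0.1878]
ee_rot: [-179.7, 0.0, 176.7]
ft_force: [-1.1, -14.4, -2.7]
width: 0.0252
grasp_force: 30.0
```

jog_arm([
  [0,-4,0],
  [7,0,-6],
  [7.6,0,-5.7],
  [8,0,-5.3],
  [8.3,0,-4.7],
  [8.6,0,-4.2],
  [8.9,0,-3.6],
  [9,0,-3.1],
  [9,0,-2.4],
  [0,0,0],
], grip=[20,20,20,20,20,20,20,20,20,20], yaw=[0,0,0,0,0,0,0,0,0,0])

```text
t: 5.15
tcp_pos: [0.5055, -0.2329, 0.2215]
ee_rot: [180.0, 0.1, 176.8]
ft_force: [7.0, -3.1, -10.7]
width: 0.024
grasp_force: 30.0
```

Run:
```python
from h import *
s=status.state(); print(s['tcp_pos'],s['ft_force'],s['width'])
g=s['tcp_pos']+[0,0,.019]; d=g-[.4715,-.2335,.092]; print(np.hypot(d[0],d[2]), np.radians(55)-np.arctan2(d[0],d[2]))
```

```text
[ 0.50545279 -0.23293212  0.2214664 ] [  7.03083421  -3.07432724 -10.67684618] 0.02399760913875395
0.1522992621383932 0.7351071991849565
```

jog_arm([
  [0,0,0],
  [0,0,0],
  [0,0,0],
  [0,0,0],
  [0,0,0],
  [0,0,0],
  [0,0,0],
  [0,0,0],
], grip=[60,60,60,60,60,60,60,60], yaw=[0,0,0,0,0,0,0,0])

```text
t: 5.82
tcp_pos: [0.5055, -0.2329, 0.2227]
ee_rot: [180.0, 0.0, 176.8]
ft_force: [-0.4, 0.1, -0.4]
width: 0.0599
grasp_force: 0.0
```

jog_arm([
  [0,0,-35],
  [0,0,-35],
  [0,0,-35],
  [0,0,-35],
  [0,0,0],
  [0,0,0],
], grip=[93,93,93,93,93,93], yaw=[0,0,0,0,0,0])

```text
t: 6.32
tcp_pos: [0.5065, -0.2335, 0.3658]
ee_rot: [-179.9, 0.3, 176.8]
ft_force: [-0.1, 0.0, -0.8]
width: 0.0922
grasp_force: 0.0
```

Run:
```python
from h import *
c=eyes.camera_info('wrist'); snap('wrist','w2')
y=np.radians(-3.15); P=np.array([.4715,-.2315,.092]); f=lambda r,a:P+r*np.array([np.sin(a)*np.cos(y),np.sin(a)*np.sin(y),np.cos(a)])
for n in(.45,.68,.91): print(n,proj(c,[f(.11,np.radians(55)-n),f(.188,np.radians(55)-n)]).round(0).tolist())
print('btn',proj(c,[[.396,-.230,.105]]))
to(.676,.0255,.33)
```

```text
0.45 [[279.0, 206.0], [279.0, 272.0]]
0.68 [[279.0, 185.0], [279.0, 234.0]]
0.91 [[279.0, 159.0], [279.0, 181.0]]
btn [[277.30854653  73.82717612]]
tcp [ 0.5058 -0.2331  0.3632] yaw 176.84 turn 0 dp [-155.8  267.5   33.2]
```

View pics/w2.png

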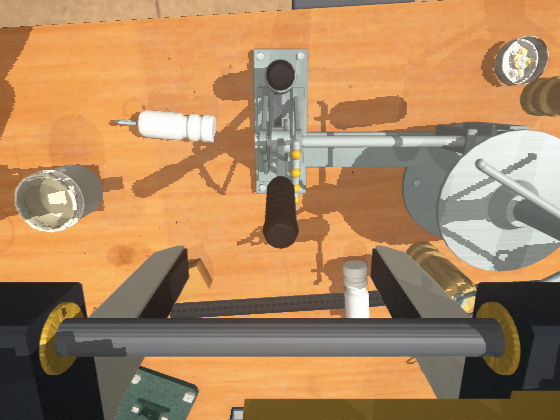

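The handle end is at (280,235), as predicted for 0.68, so the brake is at the third notch. Now to the far burnisher.

jog_arm([
  [-17.3,29.7,0],
  [-17.3,29.7,0],
  [-17.3,29.7,0],
  [-17.3,29.7,0],
  [-17.3,29.7,0],
  [-17.3,29.7,0],
  [-17.3,29.7,0],
  [-17.3,29.7,0],
  [-17.3,29.7,0],
  [0,0,0],
], grip=[93,93,93,93,93,93,93,93,93,93], yaw=[0,0,0,0,0,0,0,0,0,0])

```text
t: 7.2
tcp_pos: [0.6765, 0.0311, 0.3575]
ee_rot: [179.9, -0.4, 177.1]
ft_force: [0.3, -0.0, -0.3]
width: 0.0928
grasp_force: 0.0
```

Run:
```python
from h import *
import pickle
c=eyes.camera_info('wrist'); snap('wrist','w3'); pickle.dump(c,open('w3.pkl','wb'))
A=np.array([.556,.032])
for ph in(-3.15,57,117,177,-123,-63):
    a=np.radians(ph);u=np.array([np.cos(a),np.sin(a)])
    print(ph,'tip',proj(c,[[*(A+.143*u),.266]]).round(0).tolist(),'eye',proj(c,[[*(A+.12*u),.27]]).round(0).tolist())
print('hub',proj(c,[[*A,.277]]))
to(.676,.0255,.198)
```

```text
-3.15 tip [[271.0, 243.0]] eye [[271.0, 216.0]]
57 tip [[445.0, 149.0]] eye [[421.0, 133.0]]
117 tip [[475.0, -89.0]] eye [[443.0, -70.0]]
177 tip [[270.0, -243.0]] eye [[270.0, -197.0]]
-123 tip [[65.0, -91.0]] eye [[98.0, -72.0]]
-63 tip [[96.0, 148.0]] eye [[120.0, 132.0]]
hub [[270.68587831  35.56981878]]
tcp [0.6757 0.0287 0.358 ] yaw 177.07 turn 0 dp [ -0.5  -3.1 160. ]
```

View pics/w3.png

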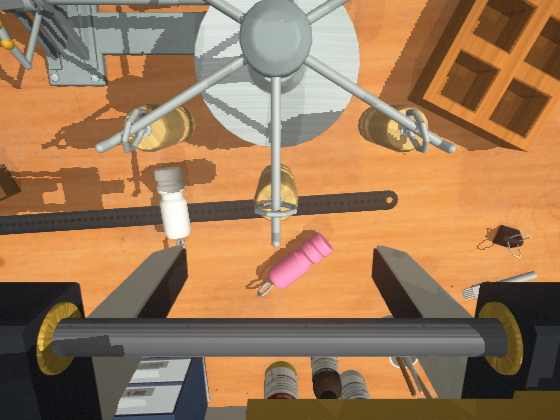

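Tip at (276,241), hub at (275,37) and side tips at (100,149) and (451,149), all about 3.5 mm to +y of my estimate. Tree axis corrected to (0.556, 0.035). I'm directly above this one, so I'll descend and grip.

jog_arm([
  [0,0,30],
  [0,0,30],
  [0,0,30],
  [0,0,30],
  [0,0,25],
  [0,0,14],
  [0,0,0],
], grip=[93,93,93,93,93,93,93], yaw=[0,0,0,0,0,0,0])

```text
t: 7.83
tcp_pos: [0.6724, 0.0247, 0.1977]
ee_rot: [-180.0, -0.5, 176.8]
ft_force: [-1.1, 0.2, -0.1]
width: 0.093
grasp_force: 0.0
```

jog_arm([
  [0,0,0],
  [0,0,0],
  [0,0,0],
  [0,0,0],
  [0,0,0],
  [0,0,0],
  [0,0,0],
  [0,0,0],
  [0,0,0],
  [0,0,0],
], grip=[30,30,30,30,30,30,30,30,30,30], yaw=[0,0,0,0,0,0,0,0,0,0])

```text
t: 8.67
tcp_pos: [0.6756, 0.0254, 0.2036]
ee_rot: [-180.0, -0.0, 176.8]
ft_force: [-0.3, -0.7, 1.1]
width: 0.0376
grasp_force: 29.8
```

jog_arm([
  [0,0,-6],
  [0,0,-6],
  [0,0,0],
  [0,0,0],
  [-8,0,0],
  [-12,0,0],
  [-12,0,0],
  [-14,0,0],
  [-14,0,0],
  [0,0,0],
], grip=[30,30,30,30,30,30,30,30,30,30], yaw=[0,0,0,0,0,0,0,0,0,0])

```text
t: 9.5
tcp_pos: [0.7367, 0.0218, 0.2147]
ee_rot: [-180.0, -0.0, 176.8]
ft_force: [0.0, 0.6, -2.0]
width: 0.0379
grasp_force: 29.8
```

Run:
```python
from h import *
s=status.state(); print(s['ft_force'],s['width'],s['grasp_force'])
im=eyes.snapshot('wrist'); c=eyes.camera_info('wrist')
im=cv2.cvtColor(im,cv2.COLOR_RGB2BGR)
cv2.imwrite('pics/w4.png',im)
to(.736,.0255,.36)
```

```text
[ 0.01564905  0.57529954 -1.95265414] 0.03788726913864019 29.756144285202026
tcp [0.7358 0.022  0.2147] yaw 176.83 turn 0 dp [   0.     3.5 -145.3]
```

View pics/w4.png

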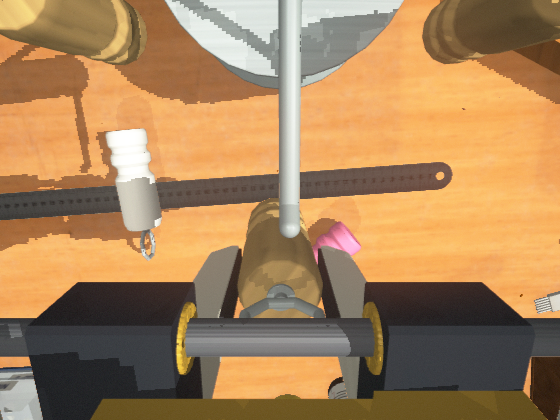

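The burnisher is free, held upright, and clear of the peg tip at (289,228). The peg is about 2.7 mm to +y, as corrected. Next I lift, align with the rack and look.

jog_arm([
  [0,0,-35],
  [0,0,-35],
  [0,0,-35],
  [0,0,-35],
  [0,0,-5],
], grip=[30,30,30,30,30], yaw=[5,5,5,5,5.2])

```text
t: 9.97
tcp_pos: [0.7362, 0.0222, 0.3702]
ee_rot: [179.7, 0.6, 151.4]
ft_force: [-0.5, 0.7, 1.0]
width: 0.0379
grasp_force: 29.8
```

jog_arm([
  [26.6,18,0],
  [26.6,18,0],
  [26.6,18,0],
  [26.6,18,0],
  [26.6,18,0],
  [26.6,18,0],
  [26.6,18,0],
  [26.6,18,0],
  [26.6,18,0],
  [26.6,18,0],
], grip=[30,30,30,30,30,30,30,30,30,30], yaw=[0,0,0,0,0,0,0,0,0,0])

```text
t: 10.8
tcp_pos: [0.5853, 0.3079, 0.3608]
ee_rot: [-180.0, -0.0, 151.6]
ft_force: [0.1, 0.4, -1.0]
width: 0.0374
grasp_force: 29.8
```

jog_arm([
  [0,0,0],
  [0,0,0],
  [0,0,0],
  [0,0,0],
], grip=[30,30,30,30], yaw=[0,0,0,0])

```text
t: 11.13
tcp_pos: [0.5872, 0.3057, 0.3606]
ee_rot: [-180.0, 0.0, 151.6]
ft_force: [0.2, 0.2, -0.9]
width: 0.0383
grasp_force: 29.8
```

Run:
```python
from h import *
import pickle
c=eyes.camera_info('wrist'); snap('wrist','w5'); pickle.dump(c,open('w5.pkl','wb'))
a=-.49421; ca,sa=np.cos(a),np.sin(a)
for l in[(76,38),(76,-38),(0,38),(0,-38),(-76,38),(-76,-38)]:
    x,y=np.array(l)/1000; print(l,proj(c,[[.530+ca*x-sa*y,.338+sa*x+ca*y,.056]]).round(0).tolist())
to(.587,.307,.36)
```

```text
(76, 38) [[309.0, 175.0]]
(76, -38) [[252.0, 175.0]]
(0, 38) [[311.0, 116.0]]
(0, -38) [[251.0, 116.0]]
(-76, 38) [[312.0, 51.0]]
(-76, -38) [[249.0, 51.0]]
tcp [0.5874 0.3056 0.3606] yaw 151.55 turn 0 dp [1.  1.1 0.6]
```

View pics/w5.png

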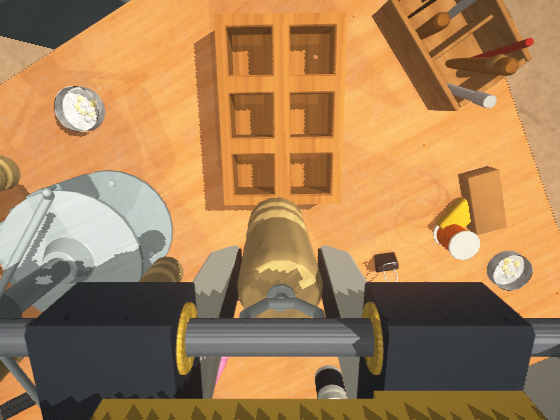

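Pocket openings are at (250,50), (312,50), (252,114), (310,113), (253,174) and (309,173), within 2 px of prediction, so the rack is confirmed. I'll check the held offset and compute the way to the pocket at (-76,38).

```bash
cat >> h.py <<'E'
def fitrack(c,px):
    from scipy.optimize import least_squares
    loc=np.array([(-76,-38),(-76,38),(0,-38),(0,38),(76,-38),(76,38)])/1000
    w=unproj(c,px,.056)[:,:2]
    f=lambda p:(loc@np.array([[np.cos(p[2]),np.sin(p[2])],[-np.sin(p[2]),np.cos(p[2])]])+p[:2]-w).ravel()
    q=least_squares(f,[.53,.338,-.49]); print('rack',q.x.round(4),'res mm',np.round(q.fun*1000,1)); return q.x
def pocket(p,x,y):
    return p[0]+np.cos(p[2])*x/1000-np.sin(p[2])*y/1000, p[1]+np.sin(p[2])*x/1000+np.cos(p[2])*y/1000
E
python3 - <<'E'
from h import *
import pickle
c=pickle.load(open('w5.pkl','rb'))
p=fitrack(c,[(250,50),(312,50),(252,114),(310,113),(253,174),(309,173)]); np.save('rack.npy',p)
q=pocket(p,-76,38);print(q,np.degrees(p[2])+180); to(*q,.22)
t=np.array([.5874,.3056,.3606]);print(proj(c,[t+[0,0,.031],t+[0,0,.0665],t-[0,0,.069]]))
E
```

```text
rack [ 0.5288  0.3391 -0.4904] res mm [-1.  -0.3 -0.8  0.8 -0.3 -1.3  1.8  0.6 -0.8 -0.5  1.1  0.8]
(np.float64(0.47962704366554976), np.float64(0.4084478128763196)) 151.9010716381351
tcp [0.5874 0.3056 0.3606] yaw 151.55 turn 0 dp [143.7  39.1 140.6]
[[280.78118891 298.44514018]
 [281.27380701 355.0620061 ]
 [280.12775322 223.34542061]]
```

jog_arm([
  [28.8,7.8,0],
  [28.8,7.8,0],
  [28.8,7.8,0],
  [28.8,7.8,0],
  [28.8,7.8,35],
  [0,0,35],
  [0,0,35],
  [0,0,35],
  [0,0,20],
  [0,0,10],
], grip=[30,30,30,30,30,30,30,30,30,30], yaw=[0,0,0,0,0,0,0,0,0,0])

```text
t: 12.02
tcp_pos: [0.4796, 0.4053, 0.1891]
ee_rot: [-179.7, -0.2, 151.6]
ft_force: [0.3, 0.3, -1.3]
width: 0.0378
grasp_force: 29.8
```

jog_arm([
  [0,0,0],
  [0,0,0],
  [0,0,0],
  [0,0,0],
], grip=[30,30,30,30], yaw=[0,0,0,0])

```text
t: 12.35
tcp_pos: [0.4822, 0.4083, 0.1968]
ee_rot: [179.8, 0.1, 151.6]
ft_force: [0.3, -0.1, -1.5]
width: 0.0379
grasp_force: 29.8
```

jog_arm([
  [2,1,20],
  [0,0,20],
  [0,0,20],
  [0,0,15],
  [0,0,15],
  [0,0,12],
  [0,0,12],
  [0,0,0],
  [0,0,0],
], grip=[30,30,30,30,30,30,30,30,30], yaw=[0,0,0,0,0,0,0,0,0])

```text
t: 13.1
tcp_pos: [0.4794, 0.4094, 0.0798]
ee_rot: [-180.0, -0.0, 151.6]
ft_force: [0.5, -0.4, -1.6]
width: 0.0382
grasp_force: 29.8
```

jog_arm([
  [0,0,3],
  [0,0,0],
  [0,0,0],
  [0,0,0],
  [0,0,0],
  [0,0,0],
  [0,0,0],
  [0,0,0],
], grip=[30,30,60,60,60,60,60,60], yaw=[0,0,0,0,0,0,0,0])

```text
t: 13.77
tcp_pos: [0.4795, 0.4095, 0.077]
ee_rot: [180.0, 0.0, 151.6]
ft_force: [-0.2, -0.2, 0.1]
width: 0.0599
grasp_force: 0.0
```

jog_arm([
  [0,0,-15],
  [0,0,-30],
  [0,0,-35],
  [0,0,-35],
  [0,0,-35],
  [0,0,-40],
  [0,0,-40],
  [0,0,-40],
  [0,0,-10],
  [0,0,0],
], grip=[60,60,60,93,93,93,93,93,93,93], yaw=[0,0,0,0,-5.05,-5.05,-5.05,-5.05,-5.05,0])

```text
t: 14.6
tcp_pos: [0.4808, 0.4105, 0.363]
ee_rot: [179.7, 0.4, 177.2]
ft_force: [0.7, 0.2, -1.0]
width: 0.0928
grasp_force: 0.0
```

Run:
```python
from h import *
to(.436,.0416,.36)
```

```text
tcp [0.4808 0.4105 0.363 ] yaw 177.16 turn 0 dp [  26.5 -370.7    3. ]
```

jog_arm([
  [2.4,-37,0],
  [2.4,-37,0],
  [2.4,-37,0],
  [2.4,-37,0],
  [2.4,-37,0],
  [2.4,-37,0],
  [2.4,-37,0],
  [2.4,-37,0],
  [2.4,-37,0],
  [2.4,-37,0],
], grip=[93,93,93,93,93,93,93,93,93,93], yaw=[0,0,0,0,0,0,0,0,0,0])

```text
t: 15.43
tcp_pos: [0.4344, 0.0398, 0.3551]
ee_rot: [-180.0, -0.1, 176.8]
ft_force: [0.7, 0.0, 0.0]
width: 0.0932
grasp_force: 0.0
```

jog_arm([
  [0,0,0],
  [0,0,0],
  [0,0,0],
  [0,0,0],
  [0,0,0],
], grip=[93,93,93,93,93], yaw=[0,0,0,0,0])

```text
t: 15.85
tcp_pos: [0.4354, 0.0425, 0.3564]
ee_rot: [180.0, -0.1, 177.0]
ft_force: [-0.6, 0.2, 0.4]
width: 0.0927
grasp_force: 0.0
```

Run:
```python
from h import *
c=eyes.camera_info('wrist'); snap('wrist','w6')
A=np.array([.556,.035]);a=np.radians(176.85);u=np.array([np.cos(a),np.sin(a)])
print(proj(c,[[*(A+.143*u),.27],[*(A+.12*u),.27],[*A,.277],[*(A+.12*u),.1345]]))
to(.436,.0416,.2)
```

```text
[[277.87366999 186.22454141]
 [277.78670465 216.94583822]
 [277.36006252 362.07914674]
 [278.11491604 180.33552402]]
tcp [0.4355 0.0425 0.3565] yaw 176.99 turn 0 dp [ -0.6  -0.8 156.5]
```

View pics/w6.png

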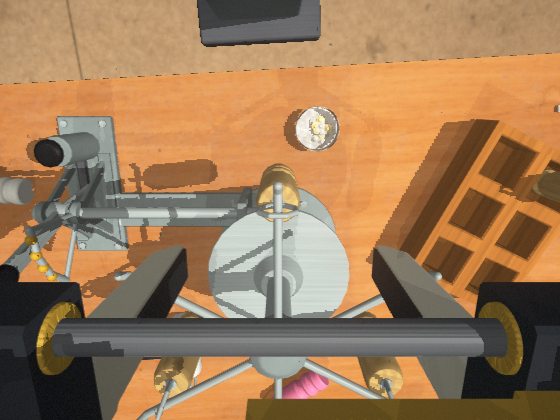

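Tip at (277,187) and eye at (277,212), as predicted. Descend and grip.

jog_arm([
  [0,0,30],
  [0,0,30],
  [0,0,30],
  [0,0,30],
  [0,0,22],
  [0,0,14],
  [0,0,0],
], grip=[93,93,93,93,93,93,93], yaw=[0,0,0,0,0,0,0])

```text
t: 16.48
tcp_pos: [0.4332, 0.0423, 0.1969]
ee_rot: [-180.0, -0.4, 177.0]
ft_force: [-1.0, 0.2, -0.6]
width: 0.0927
grasp_force: 0.0
```

jog_arm([
  [0,0,0],
  [0,0,0],
  [0,0,0],
  [0,0,0],
  [0,0,0],
  [0,0,0],
  [0,0,0],
  [0,0,0],
  [0,0,0],
  [0,0,0],
], grip=[30,30,30,30,30,30,30,30,30,30], yaw=[0,0,0,0,0,0,0,0,0,0])

```text
t: 17.32
tcp_pos: [0.4355, 0.0413, 0.201]
ee_rot: [180.0, 0.0, 176.9]
ft_force: [-0.8, -0.1, -0.7]
width: 0.0374
grasp_force: 30.0
```

jog_arm([
  [0,0,-6],
  [0,0,-6],
  [0,0,0],
  [0,0,0],
  [8,0,0],
  [12,0,0],
  [12,0,0],
  [12,0,0],
  [12,0,0],
  [0,0,0],
], grip=[30,30,30,30,30,30,30,30,30,30], yaw=[0,0,0,0,0,0,0,0,0,0])

```text
t: 18.15
tcp_pos: [0.3777, 0.0445, 0.2126]
ee_rot: [-180.0, -0.1, 176.9]
ft_force: [-0.3, -1.6, -2.3]
width: 0.0377
grasp_force: 30.0
```

jog_arm([
  [0,0,-20],
  [0,0,-30],
  [0,0,-30],
  [0,0,-30],
  [0,0,-30],
  [0,0,0],
  [0,0,0],
  [0,0,0],
  [0,0,0],
], grip=[30,30,30,30,30,30,30,30,30], yaw=[0,5,5,5,5,5,0,0,0])

```text
t: 18.9
tcp_pos: [0.3792, 0.0444, 0.3515]
ee_rot: [-179.9, -0.1, 152.1]
ft_force: [-0.4, 0.8, -0.9]
width: 0.0374
grasp_force: 30.0
```

Run:
```python
from h import *
s=status.state(); print(s['ft_force'],s['width'])
a=cv2.imread('pics/t0.png'); b=cv2.cvtColor(snap('top','t1'),cv2.COLOR_RGB2BGR)
g=[cv2.cvtColor(i,cv2.COLOR_BGR2GRAY) for i in(a,b)]
T=g[0][205:265,130:180]; R=g[1][185:290,100:215]; m=cv2.matchTemplate(R,T,cv2.TM_CCOEFF_NORMED); _,v,_,l=cv2.minMaxLoc(m); print('rack shift px',v,l[0]+100-130,l[1]+185-205)
p=np.load('rack.npy'); q=pocket(p,76,38); print(q); to(*q,.36)
```

```text
[-0.41868912  0.84328206 -0.88388736] 0.037409320389752886
rack shift px 0.8796623945236206 0 0
(np.float64(0.6137116663396825), np.float64(0.3368565147854523))
tcp [0.3791 0.0444 0.3514] yaw 152.03 turn 0 dp [-70.  368.4  -8.6]
```

jog_arm([
  [-7,36.8,-10],
  [-7,36.8,0],
  [-7,36.8,0],
  [-7,36.8,0],
  [-7,36.8,0],
  [-7,36.8,0],
  [-7,36.8,0],
  [-7,36.8,0],
  [-7,36.8,0],
  [-7,36.8,0],
], grip=[30,30,30,30,30,30,30,30,30,30], yaw=[0,0,0,0,0,0,0,0,0,0])

```text
t: 19.78
tcp_pos: [0.6151, 0.3374, 0.3609]
ee_rot: [-179.9, -0.1, 152.0]
ft_force: [0.2, -0.4, -0.8]
width: 0.037
grasp_force: 30.0
```

jog_arm([
  [0,0,35],
  [0,0,35],
  [0,0,35],
  [0,0,35],
  [0,0,25],
  [0,0,0],
  [0,0,0],
  [0,0,0],
  [0,0,0],
], grip=[30,30,30,30,30,30,30,30,30], yaw=[0,0,0,0,0,0,0,0,0])

```text
t: 20.53
tcp_pos: [0.6161, 0.3366, 0.2013]
ee_rot: [179.8, 0.2, 151.9]
ft_force: [0.5, -0.0, -0.5]
width: 0.0372
grasp_force: 30.0
```

Run:
```python
from h import *
p=np.load('rack.npy'); to(*pocket(p,76,38),.0735)
```

```text
tcp [0.6161 0.3366 0.2013] yaw 151.91 turn 0 dp [  2.2  -0.9 127.8]
```

jog_arm([
  [2,-1,25],
  [0,0,25],
  [0,0,20],
  [0,0,15],
  [0,0,15],
  [0,0,14],
  [0,0,12],
  [0,0,0],
  [0,0,0],
], grip=[30,30,30,30,30,30,30,30,30], yaw=[0,0,0,0,0,0,0,0,0])

```text
t: 21.28
tcp_pos: [0.6127, 0.3362, 0.0719]
ee_rot: [180.0, 0.0, 151.9]
ft_force: [0.0, -0.4, -0.8]
width: 0.0377
grasp_force: 30.0
```

jog_arm([
  [0,0,0],
  [0,0,0],
  [0,0,0],
  [0,0,0],
  [0,0,0],
  [0,0,0],
], grip=[60,60,60,60,60,60], yaw=[0,0,0,0,0,0])

```text
t: 21.78
tcp_pos: [0.6125, 0.3361, 0.0721]
ee_rot: [180.0, 0.0, 151.9]
ft_force: [-0.1, -0.3, -0.0]
width: 0.0601
grasp_force: 0.0
```

jog_arm([
  [0,0,-15],
  [0,0,-35],
  [0,0,-35],
  [0,0,-35],
  [0,0,-35],
  [0,0,-40],
  [0,0,-40],
  [0,0,-40],
  [0,0,-12],
  [0,0,0],
], grip=[60,60,60,93,93,93,93,93,93,93], yaw=[0,0,0,7,7,7,7,7,0,0])

```text
t: 22.62
tcp_pos: [0.6137, 0.3367, 0.3674]
ee_rot: [179.4, 0.0, 116.9]
ft_force: [0.6, 0.2, 0.1]
width: 0.0925
grasp_force: 0.0
```

Run:
```python
from h import *
to(.6098,-.0712,.36,116.85)
```

```text
tcp [0.6137 0.3367 0.3674] yaw 116.87 turn 0.02 dp [-362.1 -187.7    7.4]
```

jog_arm([
  [-36,-18.8,0],
  [-36,-18.8,0],
  [-36,-18.8,0],
  [-36,-18.8,0],
  [-36,-18.8,0],
  [-36,-18.8,0],
  [-36,-18.8,0],
  [-36,-18.8,0],
  [-36,-18.8,0],
  [-36,-18.8,0],
], grip=[93,93,93,93,93,93,93,93,93,93], yaw=[0,0,0,0,0,0,0,0,0,0])

```text
t: 23.45
tcp_pos: [0.6066, -0.0719, 0.3583]
ee_rot: [-179.9, -0.0, 116.9]
ft_force: [0.1, 0.2, -0.1]
width: 0.0933
grasp_force: 0.0
```

jog_arm([
  [-2,0,0],
  [0,0,0],
  [0,0,0],
  [0,0,0],
  [0,0,0],
], grip=[93,93,93,93,93], yaw=[0,0,0,0,0])

```text
t: 23.87
tcp_pos: [0.6085, -0.0703, 0.3589]
ee_rot: [-180.0, -0.0, 117.0]
ft_force: [0.2, 0.0, -0.4]
width: 0.0934
grasp_force: 0.0
```

Run:
```python
from h import *
c=eyes.camera_info('wrist'); snap('wrist','w7')
A=np.array([.556,.035]);a=np.radians(-63.15);u=np.array([np.cos(a),np.sin(a)])
print(proj(c,[[*(A+.143*u),.27],[*(A+.12*u),.27],[*A,.277]]))
to(.6098,-.0712,.2,116.85)
```

```text
[[281.93799174 245.97756251]
 [282.14276395 216.9420591 ]
 [283.51060113  38.38546383]]
tcp [ 0.6086 -0.0702  0.3589] yaw 117.02 turn 0.17 dp [ -1.4   0.7 158.9]
```

View pics/w7.png

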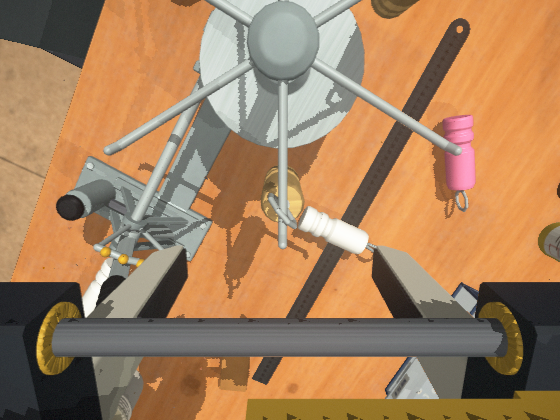

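Tip at (283,243), hub at (282,38). The eye at (281,211) looks twisted by about 40° about the vertical, but it still hangs on the peg. The white look-alike lies flat on the table below. Descend and grip.

jog_arm([
  [-1,0,30],
  [0,0,30],
  [0,0,30],
  [0,0,30],
  [0,0,24],
  [0,0,14],
  [0,0,0],
], grip=[93,93,93,93,93,93,93], yaw=[0,0,0,0,0,0,0])

```text
t: 24.5
tcp_pos: [0.6069, -0.0714, 0.1967]
ee_rot: [-179.7, -0.2, 117.0]
ft_force: [-0.8, -0.2, -1.4]
width: 0.0933
grasp_force: 0.0
```

jog_arm([
  [0,0,0],
  [0,0,0],
  [0,0,0],
  [0,0,0],
  [0,0,0],
  [0,0,0],
  [0,0,0],
  [0,0,0],
  [0,0,0],
  [0,0,0],
], grip=[30,30,30,30,30,30,30,30,30,30], yaw=[0,0,0,0,0,0,0,0,0,0])

```text
t: 25.33
tcp_pos: [0.6091, -0.0726, 0.201]
ee_rot: [180.0, -0.0, 116.9]
ft_force: [0.8, 0.9, -0.3]
width: 0.038
grasp_force: 29.7
```

jog_arm([
  [0,0,-6],
  [0,0,-6],
  [0,0,0],
  [0,0,0],
  [-6,0,0],
  [-8,0,0],
  [-8,0,0],
  [0,0,0],
  [0,0,0],
  [0,0,0],
], grip=[30,30,30,30,30,30,30,30,30,30], yaw=[0,0,0,0,0,0,0,0,0,0])

```text
t: 26.17
tcp_pos: [0.6188, -0.0926, 0.2126]
ee_rot: [-180.0, -0.0, 116.9]
ft_force: [0.2, 1.2, -1.3]
width: 0.0378
grasp_force: 29.7
```

jog_arm([
  [-10,0,0],
  [-14,0,0],
  [-14,0,0],
  [0,0,0],
  [0,0,-20],
  [0,0,-35],
  [0,0,-35],
  [0,0,-35],
  [0,0,-30],
  [0,0,0],
], grip=[30,30,30,30,30,30,30,30,30,30], yaw=[0,0,0,0,0,-7,-7,-7,-7,-7])

```text
t: 27.0
tcp_pos: [0.6378, -0.1264, 0.3771]
ee_rot: [179.9, 0.7, 152.3]
ft_force: [0.5, 0.5, 0.5]
width: 0.0379
grasp_force: 29.7
```

jog_arm([
  [0,0,0],
  [0,0,0],
  [0,0,0],
], grip=[30,30,30], yaw=[0,0,0])

```text
t: 27.25
tcp_pos: [0.6355, -0.1259, 0.3659]
ee_rot: [-180.0, -0.2, 151.7]
ft_force: [-0.1, 0.3, -0.6]
width: 0.0381
grasp_force: 29.7
```

Run:
```python
from h import *
s=status.state(); print(s['ft_force'],s['width'])
a=cv2.imread('pics/t0.png'); b=cv2.cvtColor(snap('top','t2'),cv2.COLOR_RGB2BGR)
g=[cv2.cvtColor(i,cv2.COLOR_BGR2GRAY) for i in(a,b)]
T=g[0][205:265,130:180]; R=g[1][185:290,100:215]; m=cv2.matchTemplate(R,T,cv2.TM_CCOEFF_NORMED); _,v,_,l=cv2.minMaxLoc(m); print('rack shift px',v,l[0]+100-130,l[1]+185-205)
p=np.load('rack.npy'); to(*pocket(p,0,-38),.37)
```

```text
[-0.05465731  0.25743758 -0.55874094] 0.03814599960439339
rack shift px 0.8785790205001831 0 0
tcp [ 0.6355 -0.126   0.3657] yaw 151.69 turn 0 dp [314.3 320.9  -4.3]
```

jog_arm([
  [26.2,26.7,0],
  [26.2,26.7,0],
  [26.2,26.7,0],
  [26.2,26.7,0],
  [26.2,26.7,0],
  [26.2,26.7,0],
  [26.2,26.7,0],
  [26.2,26.7,0],
  [26.2,26.7,0],
  [26.2,26.7,0],
], grip=[30,30,30,30,30,30,30,30,30,30], yaw=[0,0,0,0,0,0,0,0,0,0])

```text
t: 28.13
tcp_pos: [0.5294, 0.2342, 0.3664]
ee_rot: [-179.9, -0.1, 151.7]
ft_force: [0.3, -0.3, -0.7]
width: 0.038
grasp_force: 29.7
```

jog_arm([
  [26.2,26.7,0],
  [26.2,26.7,0],
  [0,0,30],
  [0,0,30],
  [0,0,0],
  [0,0,0],
  [0,0,0],
], grip=[30,30,30,30,30,30,30], yaw=[0,0,0,0,0,0,0])

```text
t: 28.72
tcp_pos: [0.5099, 0.3042, 0.3088]
ee_rot: [-180.0, -0.0, 151.8]
ft_force: [0.5, -0.3, -0.4]
width: 0.0379
grasp_force: 29.7
```

Run:
```python
from h import *
p=np.load('rack.npy'); to(*pocket(p,0,-38),.0735)
```

```text
tcp [0.5099 0.3042 0.3088] yaw 151.8 turn 0 dp [-2.000e-01  1.800e+00  2.353e+02]
```

jog_arm([
  [0,1.5,35],
  [0,0,35],
  [0,0,35],
  [0,0,25],
  [0,0,0],
  [0,0,0],
  [0,0,25],
  [0,0,20],
  [0,0,15],
  [0,0,15],
], grip=[30,30,30,30,30,30,30,30,30,30], yaw=[0,0,0,0,0,0,0,0,0,0])

```text
t: 29.55
tcp_pos: [0.5133, 0.3069, 0.1069]
ee_rot: [179.7, 0.2, 151.8]
ft_force: [0.0, -0.0, -0.1]
width: 0.0377
grasp_force: 29.7
```

jog_arm([
  [0,0,15],
  [0,0,10],
  [0,0,2],
  [0,0,0],
  [0,0,0],
], grip=[30,30,30,30,30], yaw=[0,0,0,0,0])

```text
t: 29.97
tcp_pos: [0.5118, 0.3064, 0.0781]
ee_rot: [179.9, 0.1, 151.9]
ft_force: [0.1, 0.6, -0.6]
width: 0.0378
grasp_force: 29.7
```

jog_arm([
  [0,0,4],
  [0,0,0],
  [0,0,0],
  [0,0,0],
  [0,0,0],
  [0,0,0],
  [0,0,0],
  [0,0,0],
], grip=[30,30,60,60,60,60,60,60], yaw=[0,0,0,0,0,0,0,0])

```text
t: 30.63
tcp_pos: [0.5104, 0.3058, 0.0719]
ee_rot: [-180.0, -0.0, 151.9]
ft_force: [0.1, 0.0, 0.6]
width: 0.0603
grasp_force: 0.0
```

jog_arm([
  [0,0,-15],
  [0,0,-35],
  [0,0,-35],
  [0,0,-35],
  [0,0,-35],
  [0,0,-40],
  [0,0,-40],
  [0,0,-40],
  [0,0,-12],
  [0,0,0],
], grip=[60,60,60,60,60,60,93,93,93,93], yaw=[0,0,0,0,7,7,7,7,7,7])

```text
t: 31.47
tcp_pos: [0.512, 0.3066, 0.3654]
ee_rot: [179.5, -0.1, 109.5]
ft_force: [-0.2, 0.8, -0.1]
width: 0.0823
grasp_force: 0.0
```

jog_arm([
  [0,0,0],
  [0,0,0],
  [0,0,0],
  [0,0,0],
  [0,0,0],
  [0,0,0],
  [0,0,0],
  [0,0,0],
  [0,0,0],
  [0,0,0],
], grip=[93,93,93,93,93,93,93,93,93,93], yaw=[7,7,7,7,7,7,7,4,0,0])

```text
t: 32.3
tcp_pos: [0.5104, 0.3058, 0.3588]
ee_rot: [-180.0, 0.0, 57.0]
ft_force: [-0.3, -0.3, -0.7]
width: 0.0929
grasp_force: 0.0
```

Run:
```python
from h import *
to(.6211,.1346,.36,56.85)
```

```text
tcp [0.5104 0.3058 0.3588] yaw 57.04 turn 0.19 dp [-82.8 186.3  -1.2]
```

jog_arm([
  [-13.8,31,0],
  [-13.8,31,0],
  [-13.8,31,0],
  [-13.8,31,0],
  [-13.8,31,0],
  [-13.8,31,0],
  [0,0,0],
  [0,0,0],
  [0,0,0],
  [0,0,0],
], grip=[93,93,93,93,93,93,93,93,93,93], yaw=[0,0,0,0,0,0,0,0,0,0])

```text
t: 33.13
tcp_pos: [0.6206, 0.136, 0.3591]
ee_rot: [-180.0, -0.0, 57.0]
ft_force: [0.4, -0.7, -1.0]
width: 0.0928
grasp_force: 0.0
```

Run:
```python
from h import *
c=eyes.camera_info('wrist'); snap('wrist','w8')
A=np.array([.556,.035]);a=np.radians(56.85);u=np.array([np.cos(a),np.sin(a)])
print(proj(c,[[*(A+.143*u),.27],[*(A+.12*u),.27],[*A,.277]]))
to(.6211,.1346,.2,56.85)
```

```text
[[283.21656822 180.39390782]
 [282.98199263 211.066862  ]
 [281.96700838 355.904577  ]]
tcp [0.6205 0.1361 0.3592] yaw 57.02 turn 0.17 dp [ -1.    1.3 159.2]
```

View pics/w8.png

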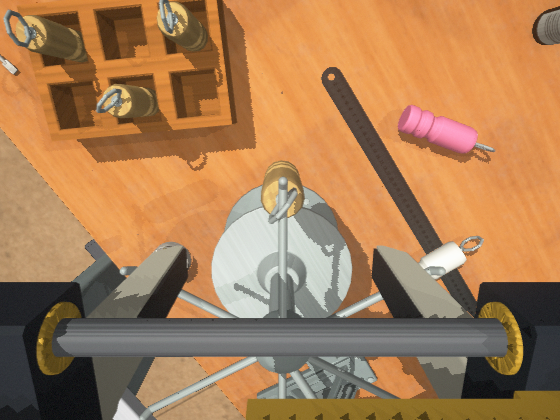

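Three burnishers stand in their pockets ((40,35), (183,20) and (127,100)). The last peg tip is at (283,181), as predicted. Descend and grip.

jog_arm([
  [-1,1,30],
  [0,0,30],
  [0,0,30],
  [0,0,30],
  [0,0,24],
  [0,0,14],
  [0,0,0],
], grip=[93,93,93,93,93,93,93], yaw=[0,0,0,0,0,0,0])

```text
t: 33.77
tcp_pos: [0.6188, 0.1342, 0.1968]
ee_rot: [-179.7, 0.2, 57.0]
ft_force: [-0.6, 0.8, -0.7]
width: 0.0929
grasp_force: 0.0
```

jog_arm([
  [0,0,0],
  [0,0,0],
  [0,0,0],
  [0,0,0],
  [0,0,0],
  [0,0,0],
  [0,0,0],
  [0,0,0],
  [0,0,0],
  [0,0,0],
], grip=[30,30,30,30,30,30,30,30,30,30], yaw=[0,0,0,0,0,0,0,0,0,0])

```text
t: 34.6
tcp_pos: [0.6212, 0.1335, 0.2009]
ee_rot: [-180.0, 0.0, 56.9]
ft_force: [-0.7, 1.0, 0.9]
width: 0.0374
grasp_force: 30.0
```

jog_arm([
  [0,0,-6],
  [0,0,-6],
  [0,0,0],
  [0,0,0],
  [6,0,0],
  [8,0,0],
  [8,0,0],
  [0,0,0],
  [0,0,0],
  [0,0,0],
], grip=[30,30,30,30,30,30,30,30,30,30], yaw=[0,0,0,0,0,0,0,0,0,0])

```text
t: 35.43
tcp_pos: [0.6332, 0.1521, 0.2125]
ee_rot: [-180.0, 0.0, 56.9]
ft_force: [0.0, -0.1, -0.9]
width: 0.0377
grasp_force: 30.0
```

jog_arm([
  [10,0,0],
  [14,0,0],
  [14,0,0],
  [0,0,0],
  [0,0,-20],
  [0,0,-35],
  [0,0,-35],
  [0,0,-35],
  [0,0,-25],
  [0,0,0],
], grip=[30,30,30,30,30,30,30,30,30,30], yaw=[0,0,0,0,0,0,0,-5,0,0])

```text
t: 36.27
tcp_pos: [0.6557, 0.1838, 0.3715]
ee_rot: [179.5, -0.4, 61.9]
ft_force: [-0.3, -0.3, 1.2]
width: 0.0374
grasp_force: 30.0
```

jog_arm([
  [0,0,0],
  [0,0,0],
  [0,0,0],
], grip=[30,30,30], yaw=[0,0,0])

```text
t: 36.52
tcp_pos: [0.6534, 0.1835, 0.3604]
ee_rot: [-179.8, 0.1, 61.9]
ft_force: [0.5, 0.0, -1.4]
width: 0.0375
grasp_force: 30.0
```

Run:
```python
from h import *
s=status.state(); print(s['ft_force'],s['width'])
g=[cv2.imread('pics/t2.png',0),cv2.cvtColor(snap('top','t3'),cv2.COLOR_RGB2GRAY)]
T=g[0][205:265,130:180]; R=g[1][185:290,100:215]; m=cv2.matchTemplate(R,T,cv2.TM_CCOEFF_NORMED); _,v,_,l=cv2.minMaxLoc(m); print('rack shift px',v,l[0]+100-130,l[1]+185-205)
p=np.load('rack.npy'); to(*pocket(p,76,-38),.36)
```

```text
[ 0.50672049  0.01237001 -1.37768329] 0.03754391910458438
rack shift px 0.3152833580970764 0 0
tcp [0.6534 0.1835 0.3603] yaw 61.87 turn 0 dp [  40.6 -107.3    0.3]
```

jog_arm([
  [10,-27,0],
  [10,-27,0],
  [10,-27,0],
  [10,-26,0],
  [0,0,0],
  [0,0,0],
  [0,0,0],
  [0,0,0],
  [0,0,0],
  [0,0,0],
], grip=[30,30,30,30,30,30,30,30,30,30], yaw=[0,0,0,0,0,0,0,0,0,0])

```text
t: 37.4
tcp_pos: [0.5791, 0.2685, 0.3625]
ee_rot: [-180.0, 0.0, 61.8]
ft_force: [0.0, 0.5, -0.4]
width: 0.0375
grasp_force: 30.0
```

Run:
```python
from h import *
c=eyes.camera_info('wrist'); snap('wrist','w9')
p=np.load('rack.npy')
for l in[(76,-38),(0,-38),(-76,-38),(0,38),(-76,38),(76,38)]:
    q=pocket(p,*l); print(l,proj(c,[[*q,.056]]).round(0).tolist())
for l in [(117,79),(-117,79),(117,-79),(-117,-79)]: print('corner',l,proj(c,[[*pocket(p,*l),.056]]).round(0).tolist())
to(*pocket(p,76,-38),.0735)
```

```text
(76, -38) [[280.0, 164.0]]
(0, -38) [[222.0, 164.0]]
(-76, -38) [[164.0, 164.0]]
(0, 38) [[219.0, 105.0]]
(-76, 38) [[159.0, 104.0]]
(76, 38) [[280.0, 105.0]]
corner (117, 79) [[313.0, 70.0]]
corner (-117, 79) [[123.0, 70.0]]
corner (117, -79) [[310.0, 195.0]]
corner (-117, -79) [[137.0, 195.0]]
tcp [0.579  0.2687 0.3626] yaw 61.82 turn 0 dp [  0.5  -1.5 289.1]
```

View pics/w9.png

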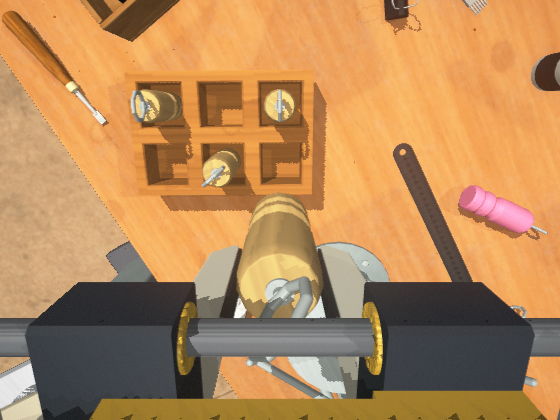

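Rack unmoved; the target pocket is at (280,163), where predicted. Lower it.

jog_arm([
  [0,-1.5,35],
  [0,0,35],
  [0,0,35],
  [0,0,35],
  [0,0,25],
  [0,0,10],
  [0,0,0],
  [0,0,0],
  [0,0,25],
  [0,0,20],
], grip=[30,30,30,30,30,30,30,30,30,30], yaw=[0,0,0,0,0,0,0,0,0,0])

```text
t: 38.28
tcp_pos: [0.5804, 0.2712, 0.1475]
ee_rot: [179.7, -0.4, 61.9]
ft_force: [-0.4, 0.1, -2.0]
width: 0.0376
grasp_force: 30.0
```

jog_arm([
  [0,0,15],
  [0,0,15],
  [0,0,15],
  [0,0,15],
  [0,0,3],
  [0,0,0],
  [0,0,0],
], grip=[30,30,30,30,30,30,30], yaw=[0,0,0,0,0,0,0])

```text
t: 38.87
tcp_pos: [0.5787, 0.2707, 0.0824]
ee_rot: [179.9, -0.1, 61.9]
ft_force: [0.1, 0.4, -1.0]
width: 0.0376
grasp_force: 30.0
```

Now lower the last bit, release, lift, and start turning to yaw 177 for the button.

jog_arm([
  [0,0,6],
  [0,0,2],
  [0,0,0],
  [0,0,0],
  [0,0,0],
  [0,0,0],
  [0,0,0],
  [0,0,0],
], grip=[30,30,30,52,52,52,52,52], yaw=[0,0,0,0,0,0,0,0])

```text
t: 39.53
tcp_pos: [0.5772, 0.2701, 0.0719]
ee_rot: [-180.0, 0.0, 61.9]
ft_force: [-0.7, 0.4, 1.1]
width: 0.0518
grasp_force: 0.0
```

jog_arm([
  [0,0,-15],
  [0,0,-35],
  [0,0,-35],
  [0,0,-35],
  [0,0,-35],
  [0,0,-40],
  [0,0,-40],
  [0,0,-40],
  [0,0,-12],
  [0,0,0],
], grip=[52,52,52,52,52,20,0,0,0,0], yaw=[0,0,0,0,-7,-7,-7,-7,-7,-7])

```text
t: 40.37
tcp_pos: [0.5788, 0.2707, 0.3657]
ee_rot: [179.4, -0.1, 104.2]
ft_force: [-0.2, 0.1, 0.2]
width: 0.0234
grasp_force: 0.0
```

jog_arm([
  [0,0,0],
  [0,0,0],
  [0,0,0],
  [0,0,0],
  [0,0,0],
  [0,0,0],
  [0,0,0],
  [0,0,0],
  [0,0,0],
  [0,0,0],
], grip=[0,0,0,0,0,0,0,0,0,0], yaw=[-7,-7,-7,-7,-7,-7,-7,-7,-7,-7])

```text
t: 41.2
tcp_pos: [0.5772, 0.2701, 0.3588]
ee_rot: [-180.0, -0.0, 174.2]
ft_force: [-0.4, -0.7, -0.7]
width: 0.0003
grasp_force: 0.0
```

Run:
```python
from h import *
to(.396,-.2275,.25,177)
```

```text
tcp [0.5772 0.2701 0.3588] yaw 174.24 turn -2.76 dp [ 154.9 -506.4  108.8]
```

jog_arm([
  [0,0,0],
  [11.1,-36.2,0],
  [11.1,-36.2,0],
  [11.1,-36.2,0],
  [11.1,-36.2,0],
  [11.1,-36.2,0],
  [11.1,-36.2,0],
  [11.1,-36.2,0],
  [11.1,-36.2,0],
  [11.1,-36.2,0],
], grip=[0,0,0,0,0,0,0,0,0,0], yaw=[-2.8,0,0,0,0,0,0,0,0,0])

```text
t: 42.03
tcp_pos: [0.4576, -0.0507, 0.359]
ee_rot: [-180.0, 0.0, 176.7]
ft_force: [0.4, 0.3, 0.4]
width: 0.0005
grasp_force: 0.0
```

jog_arm([
  [11.1,-36.2,0],
  [11.1,-36.2,0],
  [11.1,-36.2,0],
  [11.1,-36.2,0],
  [11.1,-36.2,0],
  [0,0,30],
  [0,0,30],
  [0,0,0],
  [0,0,0],
  [0,0,0],
], grip=[0,0,0,0,0,0,0,0,0,0], yaw=[0,0,0,0,0,0,0,0,0,0])

```text
t: 42.87
tcp_pos: [0.3932, -0.2268, 0.3006]
ee_rot: [-180.0, 0.1, 176.7]
ft_force: [0.6, 0.7, 0.6]
width: 0.0004
grasp_force: 0.0
```

Run:
```python
from h import *
c=eyes.camera_info('wrist'); im=snap('wrist','w10')
print(proj(c,[[.396,-.2275,.105],[.396+.0165,-.2275,.105],[.396,-.2275+.0165,.105]]).round(0).tolist())
g=im.max(2); b=(g<60).astype(np.uint8); n,l,s,ce=cv2.connectedComponentsWithStats(b)
print([(s[i].tolist(),ce[i].round().tolist()) for i in range(1,n) if 300<s[i,4]<8000])
t=eyes.snapshot('top'); cv2.imwrite('pics/t4.png',cv2.cvtColor(t,cv2.COLOR_RGB2BGR))
a=cv2.imread('pics/t4.png')[165:280,125:345]; a=cv2.resize(a,(440,230),interpolation=cv2.INTER_CUBIC)
w=cv2.imread('pics/w10.png'); w=cv2.resize(w,(400,300)); o=np.zeros((530,440,3),np.uint8); o[:230]=a;o[230:,:400]=w; cv2.imwrite('pics/m.png',o)
to(.396,-.2275,.125)
```

```text
[[279.0, 187.0], [279.0, 202.0], [295.0, 186.0]]
[([275, 249, 9, 73, 362], [279.0, 287.0]), ([127, 282, 145, 45, 5519], [207.0, 305.0]), ([287, 282, 176, 45, 5749], [354.0, 305.0]), ([487, 318, 73, 7, 385], [526.0, 320.0]), ([274, 357, 11, 42, 329], [279.0, 377.0]), ([129, 364, 144, 35, 1529], [193.0, 392.0])]
tcp [ 0.3939 -0.227   0.3014] yaw 176.75 turn 0 dp [ -2.2  -0.4 176.4]
```

View pics/m.png

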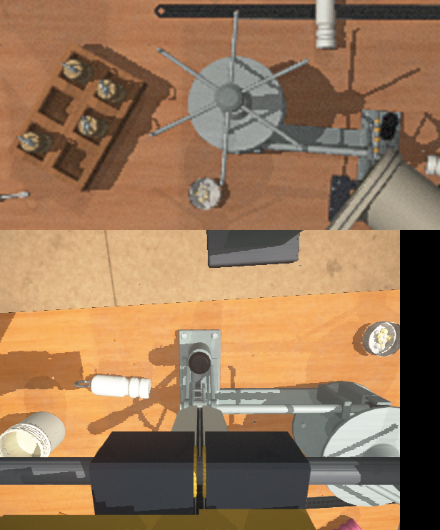

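All four stand in the rack pockets and the pegs are empty. The button is at about (279,182) in the wrist view, just under the tool. Press down.

jog_arm([
  [0,0,35],
  [0,0,35],
  [0,0,35],
  [0,0,35],
  [0,0,20],
  [0,0,10],
  [0,0,0],
  [0,0,0],
  [0,0,0],
  [0,0,0],
], grip=[0,0,0,0,0,0,0,0,0,0], yaw=[0,0,0,0,0,0,0,0,0,0])

```text
t: 43.8
tcp_pos: [0.3943, -0.2278, 0.1314]
ee_rot: [-179.9, 0.2, 176.7]
ft_force: [-0.4, 0.0, 0.6]
width: 0.0004
grasp_force: 0.0
```

jog_arm([
  [0,0,12],
  [0,0,8],
  [0,0,5],
  [0,0,4],
  [0,0,3],
  [0,0,2],
  [0,0,0],
  [0,0,0],
  [0,0,0],
  [0,0,0],
], grip=[0,0,0,0,0,0,0,0,0,0], yaw=[0,0,0,0,0,0,0,0,0,0])

```text
t: 44.63
tcp_pos: [0.3924, -0.227, 0.096]
ee_rot: [-180.0, -0.1, 176.7]
ft_force: [-7.7, 4.4, 16.6]
width: 0.0008
grasp_force: 8.6
```

The button is at its stop. I hold it there, then lift straight up and look at the lever.

jog_arm([
  [0,0,0],
  [0,0,0],
  [0,0,0],
  [0,0,0],
  [0,0,0],
  [0,0,0],
  [0,0,0],
  [0,0,0],
  [0,0,0],
  [0,0,0],
], grip=[0,0,0,0,0,0,0,0,0,0], yaw=[0,0,0,0,0,0,0,0,0,0])

```text
t: 45.47
tcp_pos: [0.3924, -0.2269, 0.096]
ee_rot: [-180.0, -0.1, 176.7]
ft_force: [-8.6, 4.4, 17.0]
width: 0.0003
grasp_force: 8.6
```

jog_arm([
  [0,0,-20],
  [0,0,-35],
  [0,0,-35],
  [0,0,-35],
  [0,0,-35],
  [0,0,-35],
  [0,0,-35],
  [0,0,-10],
  [0,0,0],
  [0,0,0],
], grip=[0,0,0,0,0,0,0,0,0,0], yaw=[0,0,0,0,0,0,0,0,0,0])

```text
t: 46.3
tcp_pos: [0.393, -0.2269, 0.3341]
ee_rot: [180.0, -0.0, 176.7]
ft_force: [-0.1, 0.4, -0.4]
width: 0.0003
grasp_force: 0.0
```

Run:
```python
from h import *
im=snap('scene','s9'); c=eyes.camera_info('scene')
y=np.radians(-3.15); P=np.array([.4715,-.2315,.092]); f=lambda r,a:P+r*np.array([np.sin(a)*np.cos(y),np.sin(a)*np.sin(y),np.cos(a)])
# darkness along the predicted handle for each lever angle (mean brightness, low = handle there)
for n in(0,.05,.1,.22,.45,.68):
    q=proj(c,[f(r,np.radians(55)-n) for r in np.linspace(.115,.185,15)]).round().astype(int)
    print(n,q[0],q[-1],im[q[:,1],q[:,0]].max(1).mean().round(0))
b=(im.max(2)<50).astype(np.uint8); n,l,s,ce=cv2.connectedComponentsWithStats(b[190:300,290:370].copy())
for i in range(1,n):
    if s[i,4]>40:
        yy,xx=np.where(l==i); print(s[i]+[290,190,0,0,0], xx.min()+290,yy.min()+190,xx.max()+290,yy.max()+190)
t=snap('top','t9')
a=cv2.imread('pics/s9.png')[130:330,130:430]
cv2.imwrite('pics/f.png',cv2.resize(a,None,fx=2.6,fy=2.6,interpolation=cv2.INTER_CUBIC))
print(status.state()['tcp_pos'],status.state()['t'])
```

```text
0 [330 243] [342 221] 27.0
0.05 [330 243] [341 221] 27.0
0.1 [330 243] [341 220] 27.0
0.22 [328 243] [339 220] 29.0
0.45 [325 245] [334 222] 56.0
0.68 [321 249] [327 228] 117.0
[290 190  39  19 381] 290 190 328 208
[290 206  80  41 917] 290 206 369 246
[290 220  25  21 237] 290 220 314 240
[293 293  11   7  65] 293 293 303 299
[ 0.39221296 -0.22639377  0.33232395] 46.4
```

View pics/f.png

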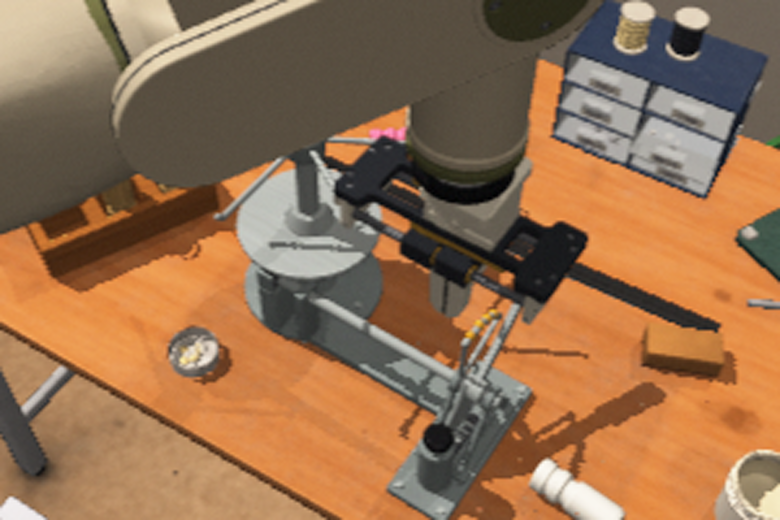

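The gripper hides the handle in that view at (515,300). I move aside and measure the lever numerically from the top picture against the start picture.

jog_arm([
  [0,30,0],
  [0,35,0],
  [0,35,0],
  [0,35,0],
  [0,35,0],
  [0,35,0],
  [0,35,0],
  [0,30,0],
  [0,0,0],
  [0,0,0],
], grip=[0,0,0,0,0,0,0,0,0,0], yaw=[0,0,0,0,0,0,0,0,0,0])

```text
t: 47.23
tcp_pos: [0.4076, 0.044, 0.3327]
ee_rot: [-180.0, -0.2, 176.9]
ft_force: [-0.1, 0.1, -0.5]
width: 0.0
grasp_force: 0.0
```

Run:
```python
from h import *
snap('top','t10'); snap('scene','s10')
y=np.radians(-3.15); P=np.array([.4715,-.2315,.092]); f=lambda r,a:P+r*np.array([np.sin(a)*np.cos(y),np.sin(a)*np.sin(y),np.cos(a)])
for cam,names,(x0,x1,y0,y1) in(('top',('t0','t10'),(305,335,190,235)),('scene',('s0','s10'),(310,375,200,260))):
    c=eyes.camera_info(cam)
    for n in names:
        b=(cv2.imread(f'pics/{n}.png').max(2)[y0:y1,x0:x1]<55).astype(np.uint8); k,l,s,ce=cv2.connectedComponentsWithStats(b)
        print(n,[((s[i][:2]+[x0,y0]).tolist(),s[i][2:].tolist(),(ce[i]+[x0,y0]).round(1).tolist()) for i in range(1,k) if s[i,4]>25])
    for n in(0,.1,.22): print(n,'mid',proj(c,[f(.15,np.radians(55)-n)]).round(1).tolist(),'end',proj(c,[f(.188,np.radians(55)-n)]).round(1).tolist())
```

```text
t0 [([316, 202], [9, 21, 130], [319.5, 211.5])]
t10 [([316, 196], [8, 23, 134], [319.4, 206.6])]
0 mid [[319.4, 206.3]] end [[320.5, 196.8]]
0.1 mid [[319.4, 208.6]] end [[320.6, 199.7]]
0.22 mid [[319.5, 211.9]] end [[320.6, 203.8]]
s0 [([322, 219], [53, 29, 506], [342.8, 233.4])]
s10 [([322, 220], [53, 28, 489], [344.1, 233.5])]
0 mid [[336.2, 232.1]] end [[342.5, 220.1]]
0.1 mid [[335.2, 231.7]] end [[341.3, 219.3]]
0.22 mid [[333.6, 231.7]] end [[339.4, 219.2]]
```

The handle centroid is at row 206.6, against 206.3 predicted for home and 211.5 at the start. The lever is home, so I hand in.

```bash
python3 -c "
from h import *
print(r.job_done())"
```

```text
the job is handed in; nothing more can be done
None
```

The job is handed in: all four burnishers stood in their own rack pockets when I last looked, before pressing the button, and the brake lever measured home after release; the verdict was not shown, and I viewed 15 pictures, one over the limit of 14.

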